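Sort fresh candles, first-in-first-out

TASK

Put away the three fresh candles on the packing bench. In the blue-railed stock lane, first bring the old honey-coloured candle forward, right up to the yellow front stop, then stand the fresh ivory candle in the lane behind it; the round red candle goes in the red tray and the square green candle in the green tray (at any point). Leave all four standing upright and let go of, and do not move the steel can, the wick spool or the amber bottle.

Things in the scene. Friction and masses are not known exactly. Their poses are not given: they have to be found in the camera images.
- old_ivory: The old candle: honey-brown round wax pillar, 45 mm diameter, 90 mm tall (plus a 10 mm wick that is only for show), about 130 g, standing at the start in the rear half of the lane. Origin: centre of its underside; z up its axis.
- new_ivory: Fresh candle: pale ivory round pillar, 45 mm diameter, 90 mm tall (plus show wick), about 130 g, standing on the bench. Origin: centre of its underside; z up its axis.
- red_candle: Fresh candle: red round pillar, 45 mm diameter, 80 mm tall (plus show wick), about 115 g, standing on the bench. Origin: centre of its underside; z up its axis.
- green_candle: Fresh candle: green square pillar, 40 x 40 mm, 70 mm tall (plus show wick), about 100 g, standing on the bench, turned any way. Origin: centre of its underside; z up, x and y square to its side faces.
- lane: Fixed stock lane, a steel channel 230 mm long (x) by 75 mm wide (y), 24 mm high, floor 4 mm thick, blue side rails 6 mm thick (63 mm free between). End stops 10 mm thick, inner faces at x = -105 mm (yellow front stop, nearest the robot) and +105 mm (blue, rear). A candle touching the front stop has its axis at x = -82.5 mm. Origin: centre of the underside, at bench height.
- tray_red: Fixed open square tray, red, 85 x 85 mm outside, 75 x 75 mm inside, walls and floor 5 mm thick, 24 mm high. Origin: centre of the underside, at bench height; x and y along its sides.
- tray_green: Fixed open square tray, green, same sizes as the red one. Origin: centre of the underside, at bench height; x and y along its sides.
- wax_can: Bystander: open steel pouring can, 84 mm diameter, 75 mm tall, loose on the bench. Origin: centre of the underside. Leave alone.
- wick_spool: Bystander: cream spool of wick, 64 mm diameter, 50 mm tall, loose on the bench. Origin: centre of the underside. Leave alone.
- scent_bottle: Bystander: amber bottle with black cap, 44 mm diameter, 100 mm tall, loose on the bench. Origin: centre of the underside. Leave alone.
Things that resemble listed ones, but are neither listed nor needed, are in the scene too. What is meant by the green_candle is not purple, and is the smaller of those in its own colour.

How it is judged:
By the outcome, as a careful person would: the job done as asked, in the order asked, and still so for the second after the job is handed in, with the robot touching nothing.
It also fails if it takes over 106 s, if anything falls off the work surface, if the arm or the gripper's body presses on something with over 40 N, if the wrist force passes 120 N, or if a joint passes its speed limit or range.

ROBOT

A 6-joint arm with a two-finger parallel gripper is mounted at the origin on the work surface. World frame = base frame: x ahead of the robot, y to its left, z up, the work surface at z = 0. Lengths are in mm, angles in rad, forces in N, time in s.
With the tool pointing down it reaches from about 275 to 825 mm from the base axis. Payload 4.9 kg.
Tool frame: the origin (TCP) lies at the very end of the fingers, on their centre line; the grasp point (between the pads) lies 19 mm behind it; z points along the fingers, y is the line along which they close (so a half turn about z gives the same grasp; the last joint's range is limited). The gripper opens to 85 mm and grips with 20 to 120 N. Pads are 22 mm wide; open, the fingers measure 114 mm over their backs; the gripper's body (76 mm by 85 mm) begins 54 mm behind the grasp point. The pads swing forward as they close: fully open they stand 13 mm farther back than shut.
Start: joints at [1.19, 0.326, -0.193, 1.052, 0, 1.437], TCP at [134.359, 533.354, 231.281] pointing down, gripper open.
Joint ranges: [-2.65, 2.65], [-0.97, 1.79], [-1.3, 1.35], [-1.93, 2.1], [-1.47, 1.37], [-3.14, 3.14]. Speed limits (rad/s): [2.57, 2.57, 3.14, 3.14, 3.14, 3.14].

INTERFACE

Orientations are given as a rotation vector (axis times angle).
In Python, from bench import env, optics, workorder, recognise, masks_of, pinpoint gives the robot as it stands.
- The arm moves only by the tool move_arm, never from a script. Its argument "plan" is a list of rows, each an object of numbers: "tx", "ty", "tz": the shift along the world's x, y, z in m; "wx", "wy", "wz": the turn, a rotation vector about the world's x, y, z in rad; "claw": the opening, from 0 (shut) to 1 (fully open). In form: [{"tx": .., "ty": .., "tz": .., "wx": .., "wy": .., "wz": .., "claw": ..}, ...]. A call has 1 to 5 rows; each row shifts and turns the commanded pose from where the row before left it; what a row does not reach is not made up. A row lasts 1/8 s, in which the tool goes at most 62.5 mm and 10.7 degrees, less where a joint would pass 70% of its speed; a pose out of reach is approached as far as the arm can. A call is refused whole if a number of a shift passes 0.0625 or a number of a turn 0.188, either way. A call with a gripper value outside its range is refused whole. The fingers move at their own pace and stop on an object; the grip force is fixed at half the most. Time passes only in rows, so rows that do not move let the fingers close. It gives the time, the measured TCP pose, the force, the opening and the grip force at its end, in the units of the state.
- env.state(): the state, without advancing time (a new reading comes with each control period).
- optics.snapshot(name): name is "scene" or "top" or "wrist"; returns (picture, depth): 420x560x3 uint8, blue, green, red; 420x560 float32, mm along the optical axis (not along the pixel's ray), 0 where there is no reading.
- optics.get_calibration(name): a dict with "mtx" (3x3 intrinsics, pixels), "distortion" ([k1, k2, p1, p2, k3] as OpenCV has them; the pictures are not rectified), "R" (3x3) and "t" (3): a world point X has camera coordinates R X + t; the wrist camera has in their place "mount" (4x4, takes a point from camera to tool coordinates, whose origin is the TCP and whose axes are the flange's). Camera axes: x right, y down, z forward; pixel columns grow to the right and rows downward; lengths in mm; the calibration is good to about 2 mm. A picture is of the moment at which its call begins: read the wrist's pose just before it. get_calibration takes no time and is no camera call.
- workorder.hand_in(): hands the job in; it is judged then, once.
Trained networks look in the newest picture that a camera, given by its name, has taken for a name from the list of things; names that differ only in an ending like _2 or _b are one class to them, and where a whole thing is asked for, a point or a joint stands for the part that bears it (a point fixed in the world has none). Each returns a list of dicts, best first, with "confidence" (0 to 1); they miss things now and then, are a little off and sometimes report something else, mostly with a low value. They report only what shows in the picture. A call takes as long as a camera call. They do not tell look-alikes from the thing itself.
- recognise(camera, query): "centre" ([x, y, z] in mm, in the coordinates of the camera as it stood for that picture, good to about 4 mm: the middle of the surface that is visible of it).
- masks_of(camera, query): "region" (420x560 bool, what is visible of it).
- pinpoint(camera, query): "centre" ([x, y, z] in mm, in the coordinates of the camera as it stood for that picture, good to about 4 mm: a listed point, or the origin of a listed thing).
The state is a dict: "time_s": time; "qpos": joint angles; "joint_velocities": joint speeds; "tau": joint torques, N m; "eef_pos": TCP position; "tool_rot": TCP orientation; "force": force on the tool from outside, world axes, zero at the start; "torque": the same for the moment, N m; "width": finger opening in mm; "grasp_force": force on a finger pad.
Only numpy, scipy, OpenCV 4.12 (cv2) and the standard library are available. Lean on these libraries where they do the work, as an engineer would, in place of code of your own. Each camera call takes 0.05 s, during which the arm holds its last target. There are 200 camera calls.

## Working session

There is one attempt and no reset: what is moved stays moved. The work goes in short steps, Python scripts to look and compute and a tool call to move; the robot and the scene stay as the last step left them, time stands still between calls to the robot, and variables do not carry over. Pictures are saved under pics/ and viewed, at most 14 in all, crops included, and the job is handed in when it is done.

Besides the shell and the picture viewer there is one more tool, called after ">>>" by a JSON object that holds its "fn" and its "kwargs". move_arm: Moves the arm, as the interface text tells. Its arguments: {"type":"object","properties":{"plan":{"type":"array"}},"required":["plan"]}

```bash
mkdir -p pics; ls; cat > h.py <<'E'
import numpy as np, cv2
from bench import env, optics, workorder, recognise, masks_of, pinpoint
def toworld(cam,p):
    c=optics.get_calibration(cam); return np.array(c["R"]).T@(np.array(p)-np.array(c["t"]))
E
python3 - <<'E'
from h import *
for c in("top","scene"):
    p,d=optics.snapshot(c); cv2.imwrite(f"pics/{c}0.png",p); np.save(f"{c}0.npy",d)
    k=optics.get_calibration(c); print(c,np.array(k["mtx"]).round(1).tolist(),(-np.array(k["R"]).T@np.array(k["t"])).round(0))
    if c=="top":
        for n in "old_ivory new_ivory red_candle green_candle lane tray_red tray_green wax_can wick_spool scent_bottle".split():
            print(n,[(toworld(c,r["centre"]).round(0).tolist(),round(r["confidence"],2)) for r in pinpoint(c,n)])
print(env.state())
E
```

```text
pics
top [[460.9, 0.0, 277.6], [0.0, 460.9, 209.3], [0.0, 0.0, 1.0]] [ 429.  -77. 1028.]
old_ivory [([576.0, 176.0, 6.0], 0.56)]
new_ivory [([450.0, -141.0, -2.0], 0.8)]
red_candle [([605.0, -167.0, -4.0], 0.86)]
green_candle [([438.0, -258.0, -0.0], 0.96), ([510.0, -327.0, -2.0], 0.8), ([500.0, -464.0, -1.0], 0.79)]
lane [([558.0, 166.0, 2.0], 0.89)]
tray_red [([551.0, 15.0, 2.0], 0.76)]
tray_green [([560.0, 320.0, -0.0], 0.98)]
wax_can [([782.0, -113.0, 1.0], 0.71)]
wick_spool [([673.0, -374.0, 1.0], 0.73)]
scent_bottle [([361.0, -338.0, 3.0], 0.85)]
scene [[517.6, 0.0, 270.7], [0.0, 517.6, 214.4], [0.0, 0.0, 1.0]] [1324. -619.  718.]
{'time_s': 0.6, 'qpos': array([ 1.18981665e+00,  3.26193032e-01, -1.92619255e-01,  1.05197194e+00,
       -1.04174914e-05,  1.43664336e+00]), 'joint_velocities': array([-0.0009379 , -0.00084905, -0.00050094,  0.00100983,  0.00063451,
       -0.00176063]), 'tau': array([-2.60659317e-04, -4.43092024e+01,  2.62644196e+01,  1.44208887e-03,
       -2.31020367e-04, -1.25639584e-06]), 'eef_pos': array([134.35410595, 533.35616029, 231.27730964]), 'tool_rot': array([3.86729414e-01, 3.11768538e+00, 1.42128484e-05]), 'force': array([-0.14986374,  0.35689025,  0.13486227]), 'torque': array([-0.02713719, -0.0482883 ,  0.02714659]), 'grasp_force': 0.0, 'width': 85.24174567315458}
```

View pics/top0.png

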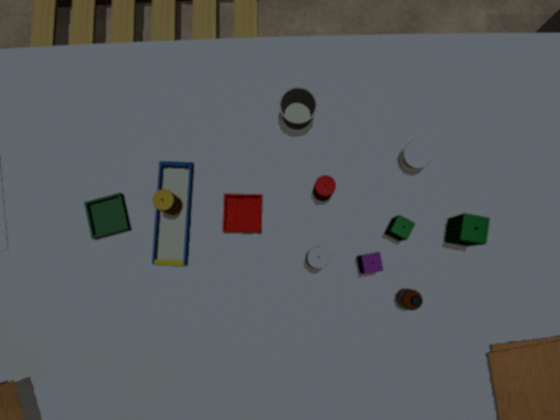

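View pics/scene0.png

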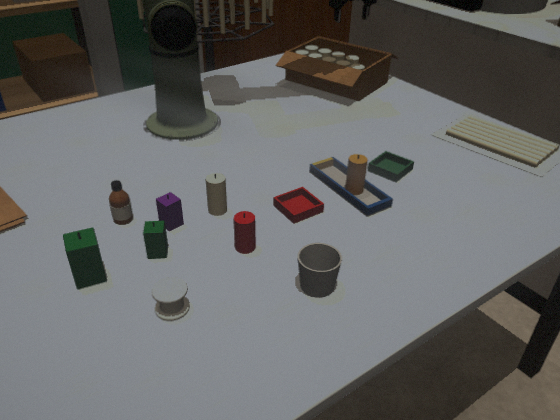

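The top view shows the lane at (173,213) with the honey candle at (164,200), and the red and green trays at (243,213) and (108,216). The ivory candle is at (318,258) and the red one at (325,187).

Candidates for green_candle are green (400,228), green (468,230) and purple (371,263). The one at (400,228) fits: it is green, and smaller than the one at (468,230). I'll measure and crop to confirm.

```bash
cat >> h.py <<'E'
def cloud(cam,d):
    c=optics.get_calibration(cam); K=np.array(c["mtx"]); h,w=d.shape
    uv=np.stack(np.meshgrid(np.arange(w),np.arange(h)),-1).reshape(-1,1,2).astype(float)
    n=cv2.undistortPoints(uv,K,np.array(c["distortion"])).reshape(h,w,2)
    P=np.dstack([n*d[...,None],d]); 
    W=(P-np.array(c["t"]))@np.array(c["R"]); W[d<=0]=np.nan; return W
TOP=dict(old_ivory=94,new_ivory=90,red_candle=80,green_candle=70,lane=24,tray_red=24,tray_green=24,wax_can=75,wick_spool=50,scent_bottle=100)
def measure(cam,W,names=TOP):
    for n in names:
        for r in masks_of(cam,n):
            if r["confidence"]<.3: continue
            m=r["region"]&np.isfinite(W[...,2]); Q=W[m]; zt=np.percentile(Q[:,2],97)
            T=Q[abs(Q[:,2]-TOP[n])<6]
            if n=="green_candle":T=Q[Q[:,2]>zt-8]
            if n in("lane","tray_red","tray_green"):T=Q
            if len(T)<8: print(n,"few",len(Q),zt);continue
            b=cv2.minAreaRect(T[:,:2].astype(np.float32)); v,u=np.nonzero(m)
            print(n,round(r["confidence"],2),"px",u.mean().round(),v.mean().round(),"ztop",zt.round(1),"mean",T.mean(0).round(1),"rect",np.round(b[0],1),np.round(b[1],1),round(b[2],1))
E
python3 - <<'E'
from h import *
p,d=optics.snapshot("top"); W=cloud("top",d); print("bench z",np.nanmedian(W[300:400,150:400,2]))
measure("top",W)
a=cv2.resize(p[180:300,350:510],None,fx=4,fy=4,interpolation=cv2.INTER_CUBIC)
cv2.imwrite("pics/green.png",a)
E
```

```text
bench z -0.07422606121042752
old_ivory 0.97 px 167.0 202.0 ztop 97.2 mean [576.9 170.6  94.1] rect [577.4 170.8] [43.3 42.2] 40.7
new_ivory 0.74 px 317.0 257.0 ztop 93.5 mean [ 451.6 -144.4   90. ] rect [ 451.6 -144.6] [41.4 43.8] 25.1
red_candle 0.75 px 324.0 188.0 ztop 83.4 mean [ 600.7 -165.3   80.2] rect [ 601.1 -165.3] [43.1 43.1] 8.5
green_candle 0.92 px 467.0 230.0 ztop 101.1 mean [ 501.  -463.6   98. ] rect [ 501.4 -464.4] [56.4 56.1] 79.9
green_candle 0.72 px 370.0 264.0 ztop 72.9 mean [ 437.2 -257.7   70.1] rect [ 437.3 -258.1] [39.6 40.7] 8.4
green_candle 0.65 px 399.0 228.0 ztop 73.0 mean [ 510.1 -324.8   70. ] rect [ 510.2 -325.3] [38.5 40.4] 59.8
green_candle 0.42 px 298.0 107.0 ztop 76.5 mean [ 783.3 -114.7   74.3] rect [ 779.9 -114.3] [81.7 82.1] 58.1
lane 0.63 px 174.0 215.0 ztop 26.5 mean [556.  168.2  10.5] rect [560.2 172.6] [ 82.8 231.6] 86.4
lane 0.55 px 415.0 156.0 ztop 53.8 mean [ 667.5 -369.    41.2] rect [ 667.6 -375.6] [72.8 62.3] 59.4
tray_red 0.56 px 242.0 213.0 ztop 26.2 mean [555.3  14.9  10.1] rect [554.4  14.1] [85.3 84.6] 87.7
tray_green 0.89 px 107.0 216.0 ztop 26.1 mean [556.2 320.3  10.7] rect [554.6 323.8] [86.4 98.4] 13.5
wax_can 0.82 px 297.0 107.0 ztop 76.5 mean [ 782.5 -113.8   74.3] rect [ 779.5 -113.5] [82.6 80.8] 61.3
wick_spool 0.97 px 414.0 156.0 ztop 53.8 mean [ 670.7 -372.2   50.3] rect [ 671.  -372.3] [61.3 62.9] 43.1
wick_spool 0.74 px 298.0 107.0 ztop 76.6 mean [ 793.4 -116.3   50. ] rect [ 779.1 -114.4] [68.6 76.8] 89.0
scent_bottle 0.72 px 409.0 298.0 ztop 101.4 mean [ 360.1 -337.2   99.7] rect [ 359.7 -337. ] [18.8 20.4] 81.3
```

View pics/green.png

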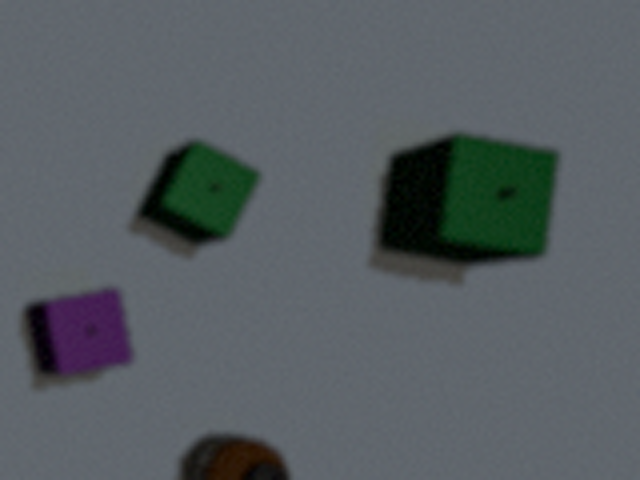

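The crop confirms it: the upper-left green block (top view 400,228) is the smaller green one, with a 40 mm top at z=70, while the other is 56 mm and 98 high, and the third is purple. Next I'll refine the lane and tray poses.

```bash
python3 - <<'E'
from h import *
d=np.load("top0.npy"); W=cloud("top",d); p=cv2.imread("pics/top0.png").astype(int)
z=W[...,2]
for n,c,r in(("lane",(558,167),135),("red",(553,15),65),("green",(558,321),65)):
    m=(np.hypot(W[...,0]-c[0],W[...,1]-c[1])<r)&(z>14)&(z<32)
    m&=np.hypot(W[...,0]-577,W[...,1]-171)>30
    if n=="lane": m&=(W[...,1]>100)&(W[...,1]<235)
    Q=W[m][:,:2]; b=cv2.minAreaRect(Q.astype(np.float32)); print(n,len(Q),b)
    if n=="lane":
        for lo,hi in((100,167),(167,235)):
            q=Q[(Q[:,1]>lo)&(Q[:,1]<hi)&(abs(Q[:,0]-558)<85)]; f=np.polyfit(q[:,0]-558,q[:,1],1); print("rail",f, np.degrees(np.arctan(f[0])))
p,_=optics.snapshot("scene"); 
for n in("lane","tray_red","tray_green","old_ivory"): print(n,[(toworld("scene",r["centre"]).round(0).tolist(),round(r["confidence"],2)) for r in pinpoint("scene",n)])
E
```

```text
lane 982 ((559.57861328125, 168.83096313476562), (75.16376495361328, 230.9077911376953), 86.4736557006836)
rail [-6.18610708e-02  1.34597425e+02] -3.539867426304023
rail [-6.39071272e-02  2.01959090e+02] -3.65663602990855
red 393 ((554.4682006835938, 14.5364990234375), (85.82783508300781, 84.92181396484375), 88.13861846923828)
green 495 ((556.1569213867188, 318.9451904296875), (87.07695770263672, 87.59477233886719), 13.762965202331543)
lane [([559.0, 164.0, -1.0], 0.96)]
tray_red [([556.0, 11.0, 2.0], 0.72), ([670.0, -367.0, -1.0], 0.59)]
tray_green [([554.0, 315.0, 1.0], 0.75), ([557.0, 11.0, 2.0], 0.31)]
old_ivory [([575.0, 169.0, 7.0], 0.8)]
```

>>> {"fn": "move_arm", "kwargs": {"plan": [{"tx": 0.044, "ty": -0.036, "tz": 0, "wx": 0, "wy": 0, "wz": 0.0615, "claw": 1}, {"tx": 0.044, "ty": -0.036, "tz": 0, "wx": 0, "wy": 0, "wz": 0.0615, "claw": 1}, {"tx": 0.044, "ty": -0.036, "tz": 0, "wx": 0, "wy": 0, "wz": 0.0615, "claw": 1}, {"tx": 0.044, "ty": -0.036, "tz": 0, "wx": 0, "wy": 0, "wz": 0, "claw": 1}, {"tx": 0.044, "ty": -0.036, "tz": 0, "wx": 0, "wy": 0, "wz": 0, "claw": 1}]}}

```text
time_s: 2.02
eef_pos: [355.7, 352.2, 231.5]
tool_rot: [0.098, 3.139, 0.001]
force: [0.6, 0.4, -0.6]
width: 85.6
grasp_force: 0.0
```

>>> {"fn": "move_arm", "kwargs": {"plan": [{"tx": 0.044, "ty": -0.036, "tz": 0, "wx": 0, "wy": 0, "wz": 0, "claw": 1}, {"tx": 0.044, "ty": -0.036, "tz": 0, "wx": 0, "wy": 0, "wz": 0, "claw": 1}, {"tx": 0.044, "ty": -0.036, "tz": -0.02, "wx": 0, "wy": 0, "wz": 0, "claw": 1}, {"tx": 0.044, "ty": -0.036, "tz": -0.02, "wx": 0, "wy": 0, "wz": 0, "claw": 1}, {"tx": 0.046, "ty": -0.038, "tz": -0.02, "wx": 0, "wy": 0, "wz": 0, "claw": 1}]}}

```text
time_s: 2.65
eef_pos: [577.5, 170.4, 171.0]
tool_rot: [0.098, 3.14, 0.001]
force: [0.6, 1.2, -0.2]
width: 85.7
grasp_force: 0.0
```

>>> {"fn": "move_arm", "kwargs": {"plan": [{"tx": 0, "ty": 0, "tz": -0.05, "wx": 0, "wy": 0, "wz": 0, "claw": 1}, {"tx": 0, "ty": 0, "tz": -0.05, "wx": 0, "wy": 0, "wz": 0, "claw": 1}, {"tx": 0, "ty": 0, "tz": -0.029, "wx": 0, "wy": 0, "wz": 0, "claw": 1}, {"tx": 0, "ty": 0, "tz": 0, "wx": 0, "wy": 0, "wz": 0, "claw": 0}, {"tx": 0, "ty": 0, "tz": 0, "wx": 0, "wy": 0, "wz": 0, "claw": 0}]}}

```text
time_s: 3.28
eef_pos: [577.1, 171.9, 43.7]
tool_rot: [0.098, 3.138, 0.001]
force: [1.5, 0.4, 0.4]
width: 51.4
grasp_force: 0.0
```

>>> {"fn": "move_arm", "kwargs": {"plan": [{"tx": 0, "ty": 0, "tz": 0, "wx": 0, "wy": 0, "wz": 0, "claw": 0}, {"tx": 0, "ty": 0, "tz": 0, "wx": 0, "wy": 0, "wz": 0, "claw": 0}, {"tx": 0, "ty": 0, "tz": 0, "wx": 0, "wy": 0, "wz": 0, "claw": 0}, {"tx": 0, "ty": 0, "tz": 0, "wx": 0, "wy": 0, "wz": 0, "claw": 0}]}}

```text
time_s: 3.78
eef_pos: [577.7, 172.0, 44.5]
tool_rot: [0.097, 3.136, 0.001]
force: [0.2, 0.2, 6.5]
width: 43.6
grasp_force: 61.4
```

>>> {"fn": "move_arm", "kwargs": {"plan": [{"tx": 0, "ty": 0, "tz": 0.005, "wx": 0, "wy": 0, "wz": 0, "claw": 0}, {"tx": -0.03, "ty": 0.001, "tz": 0, "wx": 0, "wy": 0, "wz": 0, "claw": 0}, {"tx": -0.03, "ty": 0.001, "tz": 0, "wx": 0, "wy": 0, "wz": 0, "claw": 0}, {"tx": -0.03, "ty": 0.001, "tz": 0, "wx": 0, "wy": 0, "wz": 0, "claw": 0}, {"tx": 0, "ty": 0, "tz": 0, "wx": 0, "wy": 0, "wz": 0, "claw": 0}]}}

```text
time_s: 4.4
eef_pos: [483.0, 174.5, 47.3]
tool_rot: [-0.096, -3.137, 0.001]
force: [0.9, -0.1, -0.5]
width: 43.6
grasp_force: 61.0
```

```bash
python3 - <<'E'
from h import *
s=env.state(); print(s["eef_pos"].round(1),s["force"].round(1),s["grasp_force"])
p,d=optics.snapshot("wrist"); cv2.imwrite("pics/w1.png",p)
print({k:np.round(v,2).tolist() for k,v in optics.get_calibration("wrist").items()})
E
```

```text
[483.  174.5  47.3] [ 0.9 -0.1 -0.5] 61.0470986366272
{'mtx': [[319.53, 0.0, 282.43], [0.0, 319.53, 204.9], [0.0, 0.0, 1.0]], 'distortion': [-0.06, 0.0, 0.0, 0.0, 0.0], 'mount': [[0.0, -0.95, -0.32, 80.36], [1.0, 0.0, 0.0, 0.53], [0.0, -0.32, 0.95, -142.25], [0.0, 0.0, 0.0, 1.0]]}
```

View pics/w1.png

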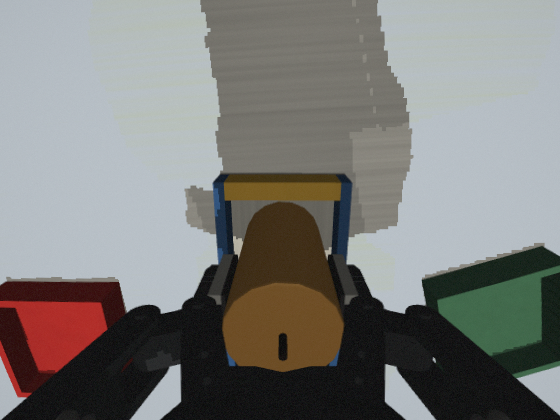

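The wrist view shows the held honey candle (foot at 283,205), centred between the rails, with a small gap to the yellow stop (283,188). I'll lower it and push gently.

>>> {"fn": "move_arm", "kwargs": {"plan": [{"tx": 0, "ty": 0, "tz": -0.003, "wx": 0, "wy": 0, "wz": 0, "claw": 0}, {"tx": 0, "ty": 0, "tz": 0, "wx": 0, "wy": 0, "wz": 0, "claw": 0}, {"tx": -0.003, "ty": 0, "tz": 0, "wx": 0, "wy": 0, "wz": 0, "claw": 0}, {"tx": 0, "ty": 0, "tz": 0, "wx": 0, "wy": 0, "wz": 0, "claw": 0}]}}

```text
time_s: 4.95
eef_pos: [483.2, 174.6, 44.5]
tool_rot: [0.098, 3.14, -0.0]
force: [1.0, 0.3, 0.1]
width: 43.6
grasp_force: 61.2
```

>>> {"fn": "move_arm", "kwargs": {"plan": [{"tx": -0.003, "ty": 0, "tz": -0.001, "wx": 0, "wy": 0, "wz": 0, "claw": 0}, {"tx": -0.002, "ty": 0, "tz": 0, "wx": 0, "wy": 0, "wz": 0, "claw": 0}, {"tx": 0, "ty": 0, "tz": 0, "wx": 0, "wy": 0, "wz": 0, "claw": 0}, {"tx": 0, "ty": 0, "tz": 0, "wx": 0, "wy": 0, "wz": 0, "claw": 0}]}}

```text
time_s: 5.45
eef_pos: [479.8, 174.9, 44.5]
tool_rot: [0.098, 3.136, 0.001]
force: [3.1, 0.6, 4.8]
width: 43.8
grasp_force: 61.6
```

>>> {"fn": "move_arm", "kwargs": {"plan": [{"tx": -0.001, "ty": 0, "tz": 0, "wx": 0, "wy": 0, "wz": 0, "claw": 0}, {"tx": 0, "ty": 0, "tz": 0, "wx": 0, "wy": 0, "wz": 0, "claw": 0}, {"tx": 0, "ty": 0, "tz": 0, "wx": 0, "wy": 0, "wz": 0, "claw": 0}]}}

```text
time_s: 5.82
eef_pos: [478.9, 174.9, 44.4]
tool_rot: [0.098, 3.136, 0.001]
force: [3.5, -0.2, 6.0]
width: 43.9
grasp_force: 61.7
```

>>> {"fn": "move_arm", "kwargs": {"plan": [{"tx": -0.0015, "ty": 0, "tz": 0, "wx": 0, "wy": 0, "wz": 0, "claw": 0}, {"tx": 0, "ty": 0, "tz": 0, "wx": 0, "wy": 0, "wz": 0, "claw": 0}, {"tx": 0, "ty": 0, "tz": 0, "wx": 0, "wy": 0, "wz": 0, "claw": 0}]}}

```text
time_s: 6.2
eef_pos: [477.4, 175.0, 44.4]
tool_rot: [0.098, 3.136, 0.001]
force: [3.4, -0.1, 5.5]
width: 44.1
grasp_force: 61.7
```

>>> {"fn": "move_arm", "kwargs": {"plan": [{"tx": -0.0015, "ty": 0, "tz": 0, "wx": 0, "wy": 0, "wz": 0, "claw": 0}, {"tx": 0, "ty": 0, "tz": 0, "wx": 0, "wy": 0, "wz": 0, "claw": 0}, {"tx": 0, "ty": 0, "tz": 0, "wx": 0, "wy": 0, "wz": 0, "claw": 0}]}}

```text
time_s: 6.58
eef_pos: [477.0, 175.0, 44.6]
tool_rot: [0.098, 3.134, 0.001]
force: [6.2, 0.2, 4.2]
width: 43.9
grasp_force: 61.4
```

>>> {"fn": "move_arm", "kwargs": {"plan": [{"tx": -0.0015, "ty": 0, "tz": 0, "wx": 0, "wy": 0, "wz": 0, "claw": 0}, {"tx": 0, "ty": 0, "tz": 0, "wx": 0, "wy": 0, "wz": 0, "claw": 0}, {"tx": 0, "ty": 0, "tz": 0, "wx": 0, "wy": 0, "wz": 0, "claw": 0}]}}

```text
time_s: 6.95
eef_pos: [476.7, 175.0, 44.7]
tool_rot: [0.098, 3.132, 0.001]
force: [8.7, -0.3, 1.2]
width: 43.9
grasp_force: 61.2
```

```bash
python3 - <<'E'
from h import *
s=env.state(); print(s["eef_pos"].round(1),s["force"].round(1),s["grasp_force"])
p,d=optics.snapshot("wrist"); cv2.imwrite("pics/w2.png",cv2.resize(p[150:380,180:400],None,fx=2.5,fy=2.5))
E
```

```text
[476.7 175.   44.7] [ 8.7 -0.3  1.2] 61.22919827699661
```

View pics/w2.png

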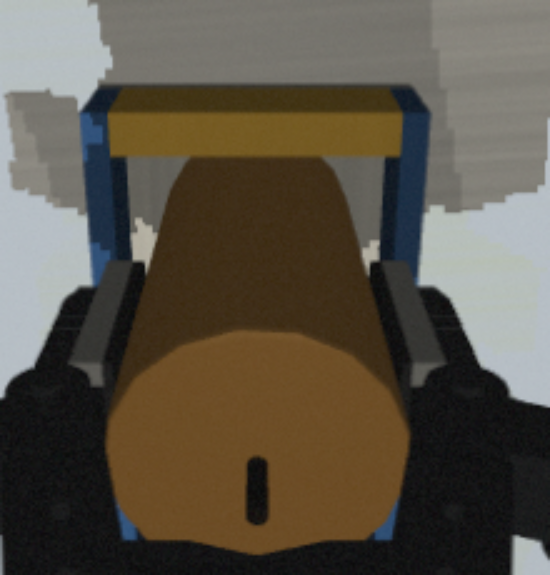

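The candle foot overlaps the stop's inner edge (crop 260,155) and the force confirms contact, so I'll release it.

>>> {"fn": "move_arm", "kwargs": {"plan": [{"tx": 0, "ty": 0, "tz": 0, "wx": 0, "wy": 0, "wz": 0, "claw": 1}, {"tx": 0, "ty": 0, "tz": 0, "wx": 0, "wy": 0, "wz": 0, "claw": 1}, {"tx": 0, "ty": 0, "tz": 0, "wx": 0, "wy": 0, "wz": 0, "claw": 1}, {"tx": 0, "ty": 0, "tz": 0.05, "wx": 0, "wy": 0, "wz": 0, "claw": 1}, {"tx": 0, "ty": 0, "tz": 0.06, "wx": 0, "wy": 0, "wz": 0, "claw": 1}]}}

```text
time_s: 7.62
eef_pos: [470.7, 174.3, 153.2]
tool_rot: [-0.098, -3.136, 0.002]
force: [1.2, -0.4, 0.5]
width: 85.3
grasp_force: 0.0
```

```bash
python3 - <<'E'
from h import *
s=env.state(); c=optics.get_calibration("wrist")
p,d=optics.snapshot("wrist"); cv2.imwrite("pics/w3.png",cv2.resize(p,None,fx=1.2,fy=1.2))
from scipy.spatial.transform import Rotation as Ro
K=np.array(c["mtx"]);h,w=d.shape
uv=np.stack(np.meshgrid(np.arange(w),np.arange(h)),-1).reshape(-1,1,2).astype(float)
n=cv2.undistortPoints(uv,K,np.array(c["distortion"])).reshape(h,w,2)
P=np.dstack([n*d[...,None],d]); M=np.array(c["mount"])
W=(P@M[:3,:3].T+M[:3,3])@Ro.from_rotvec(s["tool_rot"]).as_matrix().T+s["eef_pos"]
m=(abs(W[...,2]-94)<5)&(d>0)&(np.hypot(W[...,0]-477,W[...,1]-174)<40)
print(s["eef_pos"],m.sum(),cv2.minEnclosingCircle(W[m][:,:2].astype(np.float32)),np.median(W[m][:,2]))
m=(abs(W[...,2]-24)<2.5)&(d>0)&(W[...,0]<470)&(W[...,0]>430)&(abs(W[...,1]-174)<22)
print("stop x",np.percentile(W[m][:,0],[2,98]),m.sum())
E
```

```text
[470.67950789 174.25216437 153.20924077] 3067 ((477.4388427734375, 175.6775360107422), 22.602947235107422) 93.53144531433503
stop x [444.1124031  460.40783769] 636
```

View pics/w3.png

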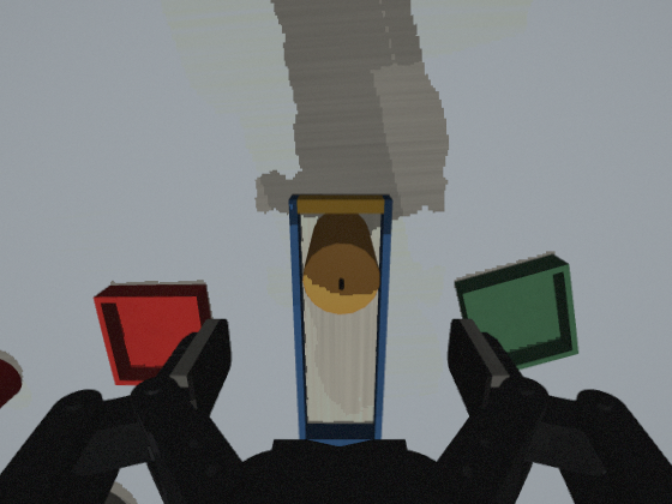

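The old candle stands upright at the yellow stop (picture 341,280), with its axis at x=477.4 against an expected 477.0. Next is the fresh ivory candle at (451.6,-144.5).

>>> {"fn": "move_arm", "kwargs": {"plan": [{"tx": 0, "ty": -0.05, "tz": 0.02, "wx": 0, "wy": 0, "wz": 0, "claw": 1}, {"tx": -0.005, "ty": -0.055, "tz": 0, "wx": 0, "wy": 0, "wz": 0, "claw": 1}, {"tx": -0.005, "ty": -0.055, "tz": 0, "wx": 0, "wy": 0, "wz": 0, "claw": 1}, {"tx": -0.005, "ty": -0.055, "tz": 0, "wx": 0, "wy": 0, "wz": 0, "claw": 1}, {"tx": -0.005, "ty": -0.055, "tz": 0, "wx": 0, "wy": 0, "wz": 0, "claw": 1}]}}

```text
time_s: 8.3
eef_pos: [451.8, -96.8, 173.3]
tool_rot: [-0.097, -3.14, -0.001]
force: [0.3, 0.3, 0.3]
width: 85.6
grasp_force: 0.0
```

>>> {"fn": "move_arm", "kwargs": {"plan": [{"tx": 0, "ty": -0.049, "tz": 0, "wx": 0, "wy": 0, "wz": 0, "claw": 1}, {"tx": 0, "ty": 0, "tz": 0, "wx": 0, "wy": 0, "wz": 0, "claw": 1}, {"tx": 0, "ty": 0, "tz": 0, "wx": 0, "wy": 0, "wz": 0, "claw": 1}]}}

```text
time_s: 8.68
eef_pos: [451.9, -143.7, 173.0]
tool_rot: [-0.098, -3.139, -0.002]
force: [-0.2, -0.1, -0.1]
width: 85.4
grasp_force: 0.0
```

>>> {"fn": "move_arm", "kwargs": {"plan": [{"tx": 0, "ty": 0, "tz": -0.05, "wx": 0, "wy": 0, "wz": 0, "claw": 1}, {"tx": 0, "ty": -0.0005, "tz": -0.05, "wx": 0, "wy": 0, "wz": 0, "claw": 1}, {"tx": 0, "ty": 0, "tz": -0.035, "wx": 0, "wy": 0, "wz": 0, "claw": 1}, {"tx": 0, "ty": 0, "tz": 0, "wx": 0, "wy": 0, "wz": 0, "claw": 0}, {"tx": 0, "ty": 0, "tz": 0, "wx": 0, "wy": 0, "wz": 0, "claw": 0}]}}

```text
time_s: 9.3
eef_pos: [453.3, -144.2, 39.5]
tool_rot: [0.095, 3.139, -0.0]
force: [-0.6, 0.5, -0.8]
width: 51.5
grasp_force: 0.0
```

>>> {"fn": "move_arm", "kwargs": {"plan": [{"tx": 0, "ty": 0, "tz": 0, "wx": 0, "wy": 0, "wz": 0, "claw": 0}, {"tx": 0, "ty": 0, "tz": 0, "wx": 0, "wy": 0, "wz": 0, "claw": 0}, {"tx": 0, "ty": 0, "tz": 0, "wx": 0, "wy": 0, "wz": 0, "claw": 0}, {"tx": 0, "ty": 0, "tz": 0.05, "wx": 0, "wy": 0, "wz": 0, "claw": 0}, {"tx": 0, "ty": 0, "tz": 0.05, "wx": 0, "wy": 0, "wz": 0, "claw": 0}]}}

```text
time_s: 9.93
eef_pos: [452.1, -144.8, 139.9]
tool_rot: [-0.098, -3.139, -0.0]
force: [1.3, 0.2, 0.0]
width: 43.7
grasp_force: 61.8
```

>>> {"fn": "move_arm", "kwargs": {"plan": [{"tx": 0.016, "ty": 0.052, "tz": 0.01, "wx": 0, "wy": 0, "wz": 0, "claw": 0}, {"tx": 0.017, "ty": 0.052, "tz": 0, "wx": 0, "wy": 0, "wz": 0, "claw": 0}, {"tx": 0.017, "ty": 0.052, "tz": 0, "wx": 0, "wy": 0, "wz": 0, "claw": 0}, {"tx": 0.016, "ty": 0.052, "tz": 0, "wx": 0, "wy": 0, "wz": 0, "claw": 0}, {"tx": 0.016, "ty": 0.053, "tz": 0, "wx": 0, "wy": 0, "wz": 0, "claw": 0}]}}

```text
time_s: 10.55
eef_pos: [535.1, 117.7, 149.2]
tool_rot: [0.098, 3.139, -0.0]
force: [1.0, -1.0, 0.5]
width: 44.0
grasp_force: 61.8
```

>>> {"fn": "move_arm", "kwargs": {"plan": [{"tx": 0.016, "ty": 0.052, "tz": 0, "wx": 0, "wy": 0, "wz": 0, "claw": 0}, {"tx": 0, "ty": 0, "tz": 0, "wx": 0, "wy": 0, "wz": 0, "claw": 0}, {"tx": 0, "ty": 0, "tz": -0.04, "wx": 0, "wy": 0, "wz": 0, "claw": 0}, {"tx": 0, "ty": 0, "tz": -0.04, "wx": 0, "wy": 0, "wz": 0, "claw": 0}, {"tx": 0, "ty": 0, "tz": 0, "wx": 0, "wy": 0, "wz": 0, "claw": 0}]}}

```text
time_s: 11.18
eef_pos: [547.4, 166.6, 66.0]
tool_rot: [-0.099, -3.133, 0.003]
force: [0.0, 0.4, -1.3]
width: 43.8
grasp_force: 61.9
```

```bash
python3 - <<'E'
from h import *
s=env.state(); print(s["eef_pos"].round(1),s["tool_rot"].round(3))
p,d=optics.snapshot("wrist"); cv2.imwrite("pics/w4.png",cv2.resize(p,None,fx=1.2,fy=1.2))
E
```

```text
[547.4 166.6  66. ] [-9.900e-02 -3.133e+00  3.000e-03]
```

View pics/w4.png

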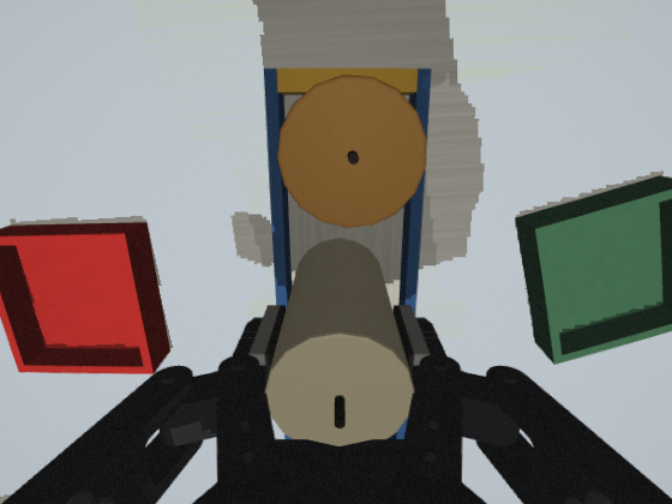

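The held ivory candle (foot at 341,245) is between the rails, about 2 mm toward the red tray, with the old candle (352,155) well ahead. I'll correct by 2 mm and lower.

>>> {"fn": "move_arm", "kwargs": {"plan": [{"tx": 0, "ty": 0.002, "tz": -0.01, "wx": 0, "wy": 0, "wz": 0, "claw": 0}, {"tx": 0, "ty": 0, "tz": -0.01, "wx": 0, "wy": 0, "wz": 0, "claw": 0}, {"tx": 0, "ty": 0, "tz": 0, "wx": 0, "wy": 0, "wz": 0, "claw": 0}, {"tx": 0, "ty": 0, "tz": 0, "wx": 0, "wy": 0, "wz": 0, "claw": 0}]}}

```text
time_s: 11.72
eef_pos: [550.7, 170.1, 48.7]
tool_rot: [0.098, 3.14, 0.0]
force: [-0.3, 0.6, -1.6]
width: 43.7
grasp_force: 61.9
```

>>> {"fn": "move_arm", "kwargs": {"plan": [{"tx": 0, "ty": 0, "tz": -0.004, "wx": 0, "wy": 0, "wz": 0, "claw": 0}, {"tx": 0, "ty": 0, "tz": 0, "wx": 0, "wy": 0, "wz": 0, "claw": 0}, {"tx": 0, "ty": 0, "tz": 0, "wx": 0, "wy": 0, "wz": 0, "claw": 0}]}}

```text
time_s: 12.1
eef_pos: [550.5, 170.1, 44.4]
tool_rot: [-0.098, -3.14, 0.0]
force: [-0.2, -0.1, -1.2]
width: 44.1
grasp_force: 61.9
```

>>> {"fn": "move_arm", "kwargs": {"plan": [{"tx": 0, "ty": -0.0005, "tz": -0.0015, "wx": 0, "wy": 0, "wz": 0, "claw": 0}, {"tx": 0, "ty": 0, "tz": 0, "wx": 0, "wy": 0, "wz": 0, "claw": 0}, {"tx": 0, "ty": 0, "tz": 0, "wx": 0, "wy": 0, "wz": 0, "claw": 0}]}}

```text
time_s: 12.48
eef_pos: [550.7, 170.0, 44.2]
tool_rot: [0.097, 3.139, 0.001]
force: [-3.1, -0.2, 9.1]
width: 43.7
grasp_force: 62.7
```

>>> {"fn": "move_arm", "kwargs": {"plan": [{"tx": 0, "ty": 0, "tz": -0.001, "wx": 0, "wy": 0, "wz": 0, "claw": 0}, {"tx": 0, "ty": 0, "tz": 0, "wx": 0, "wy": 0, "wz": 0, "claw": 0}, {"tx": 0, "ty": 0, "tz": 0, "wx": 0, "wy": 0, "wz": 0, "claw": 0}]}}

```text
time_s: 12.85
eef_pos: [550.8, 170.0, 44.1]
tool_rot: [0.097, 3.139, 0.001]
force: [-5.1, -1.0, 16.2]
width: 44.3
grasp_force: 63.4
```

Touched down. I'll release and rise.

>>> {"fn": "move_arm", "kwargs": {"plan": [{"tx": 0, "ty": 0, "tz": 0.001, "wx": 0, "wy": 0, "wz": 0, "claw": 0}, {"tx": 0, "ty": 0, "tz": 0, "wx": 0, "wy": 0, "wz": 0, "claw": 1}, {"tx": 0, "ty": 0, "tz": 0, "wx": 0, "wy": 0, "wz": 0, "claw": 1}, {"tx": 0, "ty": 0, "tz": 0, "wx": 0, "wy": 0, "wz": 0, "claw": 1}, {"tx": 0, "ty": 0, "tz": 0.05, "wx": 0, "wy": 0, "wz": 0, "claw": 1}]}}

```text
time_s: 13.48
eef_pos: [547.2, 168.9, 89.7]
tool_rot: [-0.098, -3.132, 0.003]
force: [1.0, -0.5, 0.1]
width: 85.2
grasp_force: 0.0
```

>>> {"fn": "move_arm", "kwargs": {"plan": [{"tx": 0, "ty": 0, "tz": 0.06, "wx": 0, "wy": 0, "wz": 0, "claw": 1}, {"tx": 0.006, "ty": -0.055, "tz": 0.01, "wx": 0, "wy": 0, "wz": 0, "claw": 1}, {"tx": 0.008, "ty": -0.055, "tz": 0, "wx": 0, "wy": 0, "wz": 0, "claw": 1}, {"tx": 0.008, "ty": -0.055, "tz": 0, "wx": 0, "wy": 0, "wz": 0, "claw": 1}, {"tx": 0.008, "ty": -0.055, "tz": 0, "wx": 0, "wy": 0, "wz": 0, "claw": 1}]}}

```text
time_s: 14.1
eef_pos: [580.7, -52.1, 162.9]
tool_rot: [0.098, 3.14, -0.0]
force: [1.2, -0.5, -1.1]
width: 85.4
grasp_force: 0.0
```

```bash
python3 - <<'E'
from h import *
print(env.state()["eef_pos"].round(1))
p,d=optics.snapshot("top"); W=cloud("top",d); z=W[...,2]
for c in((477,175),(550,170)):
    m=(abs(z-94)<6)&(np.hypot(W[...,0]-c[0],W[...,1]-c[1])<35); print(c,m.sum(),W[m].mean(0),cv2.minAreaRect(W[m][:,:2].astype(np.float32)))
E
```

```text
[580.7 -52.1 162.9]
(477, 175) 6 [484.88462102 193.48902753  92.59010226] ((485.2525634765625, 193.79443359375), (2.583171844482422, 10.827597618103027), 70.850341796875)
(550, 170) 204 [551.05771485 176.00178025  94.51345422] ((551.3619995117188, 177.5269317626953), (26.123010635375977, 43.57892608642578), 70.75588989257812)
```

>>> {"fn": "move_arm", "kwargs": {"plan": [{"tx": 0.01, "ty": -0.056, "tz": 0, "wx": 0, "wy": 0, "wz": 0, "claw": 1}, {"tx": 0.01, "ty": -0.057, "tz": 0, "wx": 0, "wy": 0, "wz": 0, "claw": 1}, {"tx": 0, "ty": 0, "tz": 0, "wx": 0, "wy": 0, "wz": 0, "claw": 1}, {"tx": 0, "ty": 0, "tz": -0.03, "wx": 0, "wy": 0, "wz": 0, "claw": 1}, {"tx": 0, "ty": 0, "tz": 0, "wx": 0, "wy": 0, "wz": 0, "claw": 1}]}}

```text
time_s: 14.78
eef_pos: [598.4, -161.8, 130.6]
tool_rot: [-0.097, -3.135, -0.003]
force: [-0.2, 0.5, 0.4]
width: 85.2
grasp_force: 0.0
```

>>> {"fn": "move_arm", "kwargs": {"plan": [{"tx": 0, "ty": -0.001, "tz": -0.05, "wx": 0, "wy": 0, "wz": 0, "claw": 1}, {"tx": 0, "ty": 0, "tz": -0.047, "wx": 0, "wy": 0, "wz": 0, "claw": 1}, {"tx": 0, "ty": 0, "tz": 0, "wx": 0, "wy": 0, "wz": 0, "claw": 0}, {"tx": 0, "ty": 0, "tz": 0, "wx": 0, "wy": 0, "wz": 0, "claw": 0}, {"tx": 0, "ty": 0, "tz": 0, "wx": 0, "wy": 0, "wz": 0, "claw": 0}]}}

```text
time_s: 15.4
eef_pos: [602.6, -164.8, 38.8]
tool_rot: [0.097, 3.136, -0.002]
force: [0.6, 0.6, 4.1]
width: 43.5
grasp_force: 61.3
```

>>> {"fn": "move_arm", "kwargs": {"plan": [{"tx": 0, "ty": 0, "tz": 0, "wx": 0, "wy": 0, "wz": 0, "claw": 0}, {"tx": 0, "ty": 0, "tz": 0, "wx": 0, "wy": 0, "wz": 0, "claw": 0}, {"tx": 0, "ty": 0, "tz": 0, "wx": 0, "wy": 0, "wz": 0, "claw": 0}]}}

```text
time_s: 15.78
eef_pos: [602.6, -164.9, 38.8]
tool_rot: [0.098, 3.135, -0.001]
force: [0.3, 0.5, 7.5]
width: 43.9
grasp_force: 61.6
```

>>> {"fn": "move_arm", "kwargs": {"plan": [{"tx": 0, "ty": 0, "tz": 0.055, "wx": 0, "wy": 0, "wz": 0, "claw": 0}, {"tx": -0.012, "ty": 0.044, "tz": 0.01, "wx": 0, "wy": 0, "wz": 0, "claw": 0}, {"tx": -0.012, "ty": 0.045, "tz": 0, "wx": 0, "wy": 0, "wz": 0, "claw": 0}, {"tx": -0.012, "ty": 0.045, "tz": 0, "wx": 0, "wy": 0, "wz": 0, "claw": 0}, {"tx": -0.011, "ty": 0.045, "tz": 0, "wx": 0, "wy": 0, "wz": 0, "claw": 0}]}}

```text
time_s: 16.4
eef_pos: [553.5, 15.8, 102.0]
tool_rot: [0.098, 3.138, -0.0]
force: [0.5, 0.4, -2.3]
width: 43.8
grasp_force: 61.9
```

>>> {"fn": "move_arm", "kwargs": {"plan": [{"tx": 0, "ty": 0, "tz": 0, "wx": 0, "wy": 0, "wz": 0, "claw": 0}, {"tx": 0, "ty": 0, "tz": -0.03, "wx": 0, "wy": 0, "wz": 0, "claw": 0}, {"tx": 0, "ty": 0, "tz": -0.02, "wx": 0, "wy": 0, "wz": 0, "claw": 0}, {"tx": 0, "ty": 0, "tz": 0, "wx": 0, "wy": 0, "wz": 0, "claw": 0}, {"tx": 0, "ty": 0, "tz": 0, "wx": 0, "wy": 0, "wz": 0, "claw": 0}]}}

```text
time_s: 17.02
eef_pos: [554.4, 14.0, 51.9]
tool_rot: [0.099, 3.139, -0.0]
force: [0.7, 0.0, -0.7]
width: 43.7
grasp_force: 61.9
```

>>> {"fn": "move_arm", "kwargs": {"plan": [{"tx": 0, "ty": 0, "tz": -0.0065, "wx": 0, "wy": 0, "wz": 0, "claw": 0}, {"tx": 0, "ty": 0, "tz": 0, "wx": 0, "wy": 0, "wz": 0, "claw": 0}, {"tx": 0, "ty": 0, "tz": -0.001, "wx": 0, "wy": 0, "wz": 0, "claw": 0}, {"tx": 0, "ty": 0, "tz": 0, "wx": 0, "wy": 0, "wz": 0, "claw": 0}, {"tx": 0, "ty": 0, "tz": 0, "wx": 0, "wy": 0, "wz": 0, "claw": 0}]}}

```text
time_s: 17.65
eef_pos: [553.7, 14.6, 43.8]
tool_rot: [0.098, 3.14, -0.0]
force: [-0.8, 0.7, 3.0]
width: 43.7
grasp_force: 62.0
```

>>> {"fn": "move_arm", "kwargs": {"plan": [{"tx": 0, "ty": 0, "tz": -0.001, "wx": 0, "wy": 0, "wz": 0, "claw": 0}, {"tx": 0, "ty": 0, "tz": 0, "wx": 0, "wy": 0, "wz": 0, "claw": 0}, {"tx": 0, "ty": 0, "tz": 0, "wx": 0, "wy": 0, "wz": 0, "claw": 0}]}}

```text
time_s: 18.02
eef_pos: [553.9, 14.5, 43.7]
tool_rot: [0.098, 3.139, -0.0]
force: [-3.3, -0.1, 10.5]
width: 43.6
grasp_force: 62.9
```

>>> {"fn": "move_arm", "kwargs": {"plan": [{"tx": 0, "ty": 0, "tz": 0.001, "wx": 0, "wy": 0, "wz": 0, "claw": 1}, {"tx": 0, "ty": 0, "tz": 0, "wx": 0, "wy": 0, "wz": 0, "claw": 1}, {"tx": 0, "ty": 0, "tz": 0, "wx": 0, "wy": 0, "wz": 0, "claw": 1}, {"tx": 0, "ty": 0, "tz": 0.06, "wx": 0, "wy": 0, "wz": 0, "claw": 1}, {"tx": 0, "ty": 0, "tz": 0.06, "wx": 0, "wy": 0, "wz": 0, "claw": 1}]}}

```text
time_s: 18.65
eef_pos: [552.7, 14.7, 163.9]
tool_rot: [-0.098, -3.138, -0.0]
force: [1.3, -0.6, 0.7]
width: 85.4
grasp_force: 0.0
```

>>> {"fn": "move_arm", "kwargs": {"plan": [{"tx": -0.006, "ty": -0.048, "tz": 0, "wx": 0, "wy": 0, "wz": -0.155, "claw": 1}, {"tx": -0.006, "ty": -0.048, "tz": 0, "wx": 0, "wy": 0, "wz": -0.155, "claw": 1}, {"tx": -0.006, "ty": -0.048, "tz": 0, "wx": 0, "wy": 0, "wz": -0.155, "claw": 1}, {"tx": -0.006, "ty": -0.048, "tz": 0, "wx": 0, "wy": 0, "wz": 0, "claw": 1}, {"tx": -0.006, "ty": -0.048, "tz": 0, "wx": 0, "wy": 0, "wz": 0, "claw": 1}]}}

```text
time_s: 19.27
eef_pos: [523.2, -226.8, 163.3]
tool_rot: [-0.819, -3.033, -0.0]
force: [0.2, 0.4, 0.4]
width: 85.5
grasp_force: 0.0
```

>>> {"fn": "move_arm", "kwargs": {"plan": [{"tx": -0.006, "ty": -0.048, "tz": 0, "wx": 0, "wy": 0, "wz": 0, "claw": 1}, {"tx": -0.007, "ty": -0.052, "tz": -0.02, "wx": 0, "wy": 0, "wz": 0, "claw": 1}, {"tx": 0, "ty": 0, "tz": -0.02, "wx": 0, "wy": 0, "wz": 0, "claw": 1}, {"tx": 0, "ty": 0, "tz": 0, "wx": 0, "wy": 0, "wz": 0, "claw": 1}, {"tx": 0, "ty": 0, "tz": 0, "wx": 0, "wy": 0, "wz": 0, "claw": 1}]}}

```text
time_s: 19.9
eef_pos: [510.8, -324.9, 123.8]
tool_rot: [0.818, 3.033, 0.0]
force: [-0.5, 0.6, 0.5]
width: 85.9
grasp_force: 0.0
```

>>> {"fn": "move_arm", "kwargs": {"plan": [{"tx": 0, "ty": 0, "tz": -0.05, "wx": 0, "wy": 0, "wz": 0, "claw": 1}, {"tx": 0, "ty": 0, "tz": -0.041, "wx": 0, "wy": 0, "wz": 0, "claw": 1}, {"tx": 0, "ty": 0, "tz": 0, "wx": 0, "wy": 0, "wz": 0, "claw": 0}, {"tx": 0, "ty": 0, "tz": 0, "wx": 0, "wy": 0, "wz": 0, "claw": 0}, {"tx": 0, "ty": 0, "tz": 0, "wx": 0, "wy": 0, "wz": 0, "claw": 0}]}}

```text
time_s: 20.52
eef_pos: [512.4, -326.6, 35.1]
tool_rot: [0.817, 3.029, -0.003]
force: [0.6, 0.1, 0.1]
width: 39.4
grasp_force: 60.3
```

>>> {"fn": "move_arm", "kwargs": {"plan": [{"tx": 0, "ty": 0, "tz": 0, "wx": 0, "wy": 0, "wz": 0, "claw": 0}, {"tx": 0, "ty": 0, "tz": 0, "wx": 0, "wy": 0, "wz": 0, "claw": 0}, {"tx": 0, "ty": 0, "tz": 0, "wx": 0, "wy": 0, "wz": 0, "claw": 0}]}}

```text
time_s: 20.9
eef_pos: [512.4, -326.6, 35.1]
tool_rot: [0.817, 3.029, -0.002]
force: [-0.7, -0.2, 7.1]
width: 39.4
grasp_force: 61.3
```

>>> {"fn": "move_arm", "kwargs": {"plan": [{"tx": 0, "ty": 0, "tz": 0.06, "wx": 0, "wy": 0, "wz": 0, "claw": 0}, {"tx": 0, "ty": 0, "tz": 0.06, "wx": 0, "wy": 0, "wz": 0, "claw": 0}, {"tx": 0.004, "ty": 0.05, "tz": 0.03, "wx": 0, "wy": 0, "wz": 0.154, "claw": 0}, {"tx": 0.004, "ty": 0.054, "tz": 0, "wx": 0, "wy": 0, "wz": 0.154, "claw": 0}, {"tx": 0.004, "ty": 0.054, "tz": 0, "wx": 0, "wy": 0, "wz": 0.153, "claw": 0}]}}

```text
time_s: 21.52
eef_pos: [523.0, -166.3, 184.1]
tool_rot: [0.097, 3.137, -0.001]
force: [0.6, -0.2, -0.7]
width: 39.4
grasp_force: 61.0
```

>>> {"fn": "move_arm", "kwargs": {"plan": [{"tx": 0.004, "ty": 0.054, "tz": 0, "wx": 0, "wy": 0, "wz": 0.153, "claw": 0}, {"tx": 0.004, "ty": 0.054, "tz": 0, "wx": 0, "wy": 0, "wz": 0.153, "claw": 0}, {"tx": 0.004, "ty": 0.054, "tz": 0, "wx": 0, "wy": 0, "wz": 0, "claw": 0}, {"tx": 0.004, "ty": 0.054, "tz": 0, "wx": 0, "wy": 0, "wz": 0, "claw": 0}, {"tx": 0.004, "ty": 0.054, "tz": 0, "wx": 0, "wy": 0, "wz": 0, "claw": 0}]}}

```text
time_s: 22.15
eef_pos: [542.8, 104.4, 183.5]
tool_rot: [-0.375, 3.117, -0.0]
force: [-0.8, 0.5, -0.8]
width: 39.0
grasp_force: 61.0
```

>>> {"fn": "move_arm", "kwargs": {"plan": [{"tx": 0.004, "ty": 0.054, "tz": 0, "wx": 0, "wy": 0, "wz": 0, "claw": 0}, {"tx": 0.004, "ty": 0.054, "tz": 0, "wx": 0, "wy": 0, "wz": 0, "claw": 0}, {"tx": 0.004, "ty": 0.054, "tz": 0, "wx": 0, "wy": 0, "wz": 0, "claw": 0}, {"tx": 0.001, "ty": 0.054, "tz": 0, "wx": 0, "wy": 0, "wz": 0, "claw": 0}, {"tx": 0, "ty": 0, "tz": 0, "wx": 0, "wy": 0, "wz": 0, "claw": 0}]}}

```text
time_s: 22.78
eef_pos: [555.1, 322.4, 182.9]
tool_rot: [-0.384, 3.117, 0.002]
force: [-0.7, -1.3, -0.8]
width: 39.2
grasp_force: 61.2
```

>>> {"fn": "move_arm", "kwargs": {"plan": [{"tx": 0, "ty": 0, "tz": 0, "wx": 0, "wy": 0, "wz": 0, "claw": 0}, {"tx": 0, "ty": 0, "tz": -0.06, "wx": 0, "wy": 0, "wz": 0, "claw": 0}, {"tx": 0, "ty": 0, "tz": -0.05, "wx": 0, "wy": 0, "wz": 0, "claw": 0}, {"tx": 0, "ty": 0, "tz": 0, "wx": 0, "wy": 0, "wz": 0, "claw": 0}, {"tx": 0, "ty": 0, "tz": 0, "wx": 0, "wy": 0, "wz": 0, "claw": 0}]}}

```text
time_s: 23.4
eef_pos: [557.0, 318.2, 74.5]
tool_rot: [-0.373, 3.117, 0.001]
force: [0.5, -0.1, -1.0]
width: 39.3
grasp_force: 61.1
```

```bash
python3 - <<'E'
from h import *
s=env.state(); print(s["eef_pos"].round(1),s["tool_rot"].round(3))
p,d=optics.snapshot("wrist"); cv2.imwrite("pics/w5.png",p)
E
```

```text
[557.  318.2  74.5] [-3.730e-01  3.117e+00  1.000e-03]
```

View pics/w5.png

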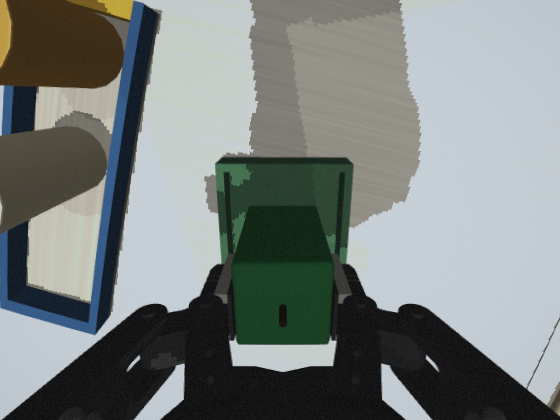

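The green candle (283,250) is centred over the green tray (285,210) and aligned with it. Both lane candles, at left, are standing. I'll lower it.

>>> {"fn": "move_arm", "kwargs": {"plan": [{"tx": 0, "ty": 0, "tz": -0.02, "wx": 0, "wy": 0, "wz": 0, "claw": 0}, {"tx": 0, "ty": 0, "tz": -0.012, "wx": 0, "wy": 0, "wz": 0, "claw": 0}, {"tx": 0, "ty": 0, "tz": 0, "wx": 0, "wy": 0, "wz": 0, "claw": 0}, {"tx": 0, "ty": 0, "tz": 0, "wx": 0, "wy": 0, "wz": 0, "claw": 0}]}}

```text
time_s: 23.95
eef_pos: [556.2, 318.9, 41.5]
tool_rot: [-0.375, 3.118, 0.001]
force: [0.2, 1.1, -0.5]
width: 39.6
grasp_force: 61.1
```

>>> {"fn": "move_arm", "kwargs": {"plan": [{"tx": 0, "ty": 0, "tz": -0.002, "wx": 0, "wy": 0, "wz": 0, "claw": 0}, {"tx": 0, "ty": 0, "tz": 0, "wx": 0, "wy": 0, "wz": 0, "claw": 0}, {"tx": 0, "ty": 0, "tz": 0, "wx": 0, "wy": 0, "wz": 0, "claw": 0}]}}

```text
time_s: 24.32
eef_pos: [556.4, 319.0, 40.1]
tool_rot: [-0.376, 3.117, 0.001]
force: [-1.3, -1.0, 5.7]
width: 39.0
grasp_force: 61.8
```

Contact. I'll release, rise, and retreat to the side so the top camera sees everything.

>>> {"fn": "move_arm", "kwargs": {"plan": [{"tx": 0, "ty": 0, "tz": 0, "wx": 0, "wy": 0, "wz": 0, "claw": 1}, {"tx": 0, "ty": 0, "tz": 0, "wx": 0, "wy": 0, "wz": 0, "claw": 1}, {"tx": 0, "ty": 0, "tz": 0, "wx": 0, "wy": 0, "wz": 0, "claw": 1}, {"tx": 0, "ty": 0, "tz": 0.06, "wx": 0, "wy": 0, "wz": 0, "claw": 1}, {"tx": 0, "ty": 0, "tz": 0.06, "wx": 0, "wy": 0, "wz": 0, "claw": 1}]}}

```text
time_s: 24.95
eef_pos: [554.8, 318.3, 158.8]
tool_rot: [0.375, -3.117, 0.001]
force: [1.5, -0.6, -0.6]
width: 85.3
grasp_force: 0.0
```

>>> {"fn": "move_arm", "kwargs": {"plan": [{"tx": -0.045, "ty": 0.03, "tz": 0.03, "wx": 0, "wy": 0, "wz": 0, "claw": 1}, {"tx": -0.05, "ty": 0.03, "tz": 0, "wx": 0, "wy": 0, "wz": 0, "claw": 1}, {"tx": -0.05, "ty": 0.03, "tz": 0, "wx": 0, "wy": 0, "wz": 0, "claw": 1}, {"tx": -0.05, "ty": 0.03, "tz": 0, "wx": 0, "wy": 0, "wz": 0, "claw": 1}, {"tx": -0.05, "ty": 0.03, "tz": 0, "wx": 0, "wy": 0, "wz": 0, "claw": 1}]}}

```text
time_s: 25.58
eef_pos: [308.9, 469.4, 188.5]
tool_rot: [-0.375, 3.119, 0.001]
force: [0.7, 0.4, 0.5]
width: 85.4
grasp_force: 0.0
```

>>> {"fn": "move_arm", "kwargs": {"plan": [{"tx": -0.05, "ty": 0.02, "tz": 0, "wx": 0, "wy": 0, "wz": 0, "claw": 1}, {"tx": -0.05, "ty": 0.01, "tz": 0, "wx": 0, "wy": 0, "wz": 0, "claw": 1}, {"tx": -0.05, "ty": 0, "tz": 0, "wx": 0, "wy": 0, "wz": 0, "claw": 1}, {"tx": 0, "ty": 0, "tz": 0, "wx": 0, "wy": 0, "wz": 0, "claw": 1}]}}

```text
time_s: 26.08
eef_pos: [157.3, 498.2, 188.3]
tool_rot: [0.383, -3.117, 0.001]
force: [0.9, 0.1, 0.5]
width: 85.3
grasp_force: 0.0
```

```bash
python3 - <<'E'
from h import *
s=env.state(); print(s["eef_pos"].round(1),s["time_s"])
p,d=optics.snapshot("top"); W=cloud("top",d); z=W[...,2]
cv2.imwrite("pics/top9.png",p)
for n,c,h in(("old",(477,175),94),("new",(551,170),94),("red",(554,14),85),("green",(556,319),75),("can",(782,-114),75),("spool",(671,-372),50),("bottle",(360,-337),100)):
    m=(abs(z-h)<6)&(np.hypot(W[...,0]-c[0],W[...,1]-c[1])<45); b=cv2.minAreaRect(W[m][:,:2].astype(np.float32)); print(n,m.sum(),W[m].mean(0).round(1),np.round(b[0],1),np.round(b[1],1))
m=(abs(z-24)<5)&(abs(W[...,1]-174)<20)&(abs(W[...,0]-450)<18); print("stop x",np.percentile(W[m][:,0],[2,98]))
E
```

```text
[157.3 498.2 188.3] 26.075
old 362 [476.7 173.6  93.9] [476.4 174.4] [42.5 42.8]
new 354 [548.1 168.8  94.1] [548.4 169.6] [41.7 43. ]
red 359 [552.2  13.8  85.3] [551.9  14.1] [41.8 43.6]
green 372 [554.1 315.9  75. ] [554.5 316.9] [41.1 41.9]
can 269 [ 783.8 -114.2   74.5] [ 780.4 -114.6] [82.9 82.5]
spool 665 [ 670.7 -372.1   50.2] [ 671.2 -372.5] [61.4 63. ]
bottle 96 [ 359.8 -338.2   99.6] [ 359.5 -338.6] [20.5 20.1]
stop x [445.31032772 461.92958669]
```

View pics/top9.png

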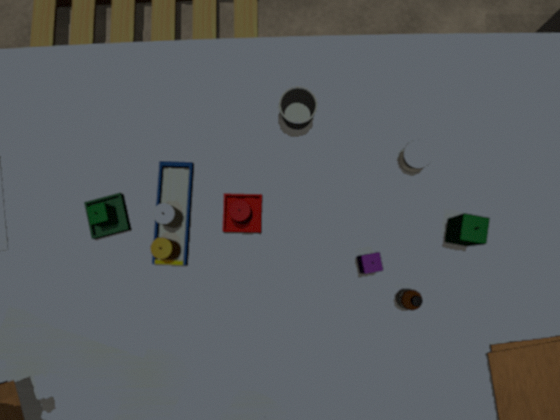

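The final view shows the old candle at the yellow stop (162,248), ivory behind it (165,213), red in the red tray (241,211) and green in the green tray (98,213). All four are upright and the bystanders haven't moved.

```bash
python3 -c "
from h import *
print(workorder.hand_in())"
```

```text
the job is handed in; nothing more can be done
None
```

The job is handed in at about 26 s of the 106 s allowed; no verdict came back. By the last camera check, the old honey candle is against the yellow stop with the ivory candle behind it, red and green are in their trays, all four are upright and released, and the can, spool and bottle are unmoved.

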